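# Register the embossing jig with the drift and make an impression

### The job

Take the tapered drift out of its wooden block and push it, point down, through the hole in the jig's sliding plate and on through the hole in the deck below until its shoulder is fully home on the plate, so that the taper itself draws the plate into line (do not shift the plate beforehand); leave it standing there. Then press the jig's plunger down through its light first stop to its firm second stop and let it spring back up. Do not press the plunger hard while the plate is still out of line, and leave the box, tray, books and weight where they are.

Things in the scene. Friction and masses are not known exactly. Their poses are not given: they have to be found in the camera images.
- jig: Embossing jig, fixed to the table: two wooden cheeks carry a dark steel deck 120 mm (jig x) by 230 mm (jig y), 12 mm thick, its top 84 mm above the table. Origin on the table under the middle of the deck; x is the short direction, along which the aluminium plate slides, y the long direction, z up. At the ends wooden guide strips rise to 104 mm above the table.
- deck_hole (a point): Centre of the round 24 mm through hole in the fixed deck, at the deck's top face (84 mm above the table), at jig (0, -55 mm). Free space below the deck.
- plate_hole (a point): Centre of the round 24 mm through hole in the sliding plate, at the plate's top face (98 mm above the table). The aluminium plate is 90 mm (jig x) by 190 mm (jig y), 10 mm thick, and lies 4 mm above the deck. The hole is straight above deck_hole when the plate is in line.
- plate (a joint): Slide of the plate along the jig's +x (m): 0 = the holes are in line; it starts 8 to 12 mm out on the +x side. It moves with about 4 N of friction, stays where it is left and can travel 14 mm either way.
- drift: Drift, 153 mm long, 220 g: steel shank tapering from 6 mm diameter at the point to 22.5 mm at 50 mm up, then straight to 75 mm; above it a steel shoulder disc 36 mm in diameter and 6 mm thick; above that a round wooden handle, 32 mm in diameter and 72 mm long (81 to 153 mm). Origin at the point, z along the drift towards the handle end. It starts upright, point down, in the block.
- drift_tip (a point): The point of the drift (its origin).
- drift_shoulder (a point): Centre of the underside of the drift's shoulder, 75 mm from the point; it rests on the plate when fully home.
- drift_grip (a point): On the drift's axis, 125 mm from the point, in the upper part of the handle: a good place to grip from above.
- block: Light wooden block 80 x 80 x 85 mm high, fixed, with an upright 25 mm hole in which the drift stands, its shoulder on the block's top. Origin at the centre of its underside.
- plunger_top (a point): Centre of the flat top of the press's round dark steel knob (36 mm in diameter), 166 mm above the table when up, at jig y +55 mm on the plate; it moves with the plate. Below it stand a steel collar (36 mm) and, on the plate, the round aluminium press housing (52 mm).
- plunger (a joint): How far the knob is pressed down relative to the collar (m): 0 up, 0.010 at the light first stop, where the knob meets the collar; 2 to 4 N by spring.
- collar (a joint): How far the collar is pressed down towards the housing (m): 0 up, 0.006 at the firm second stop; a stiff spring, 8 to 13.5 N. The knob moves down 16 mm in all, and springs back when let go.
- wood_box: Bystander: closed wooden box 75 x 170 x 40 mm, origin at its underside.
- tray: Bystander: white plastic tray 140 x 190 x 30 mm, origin at its underside.
- books: Bystander: two stacked books 150 x 200 x 26 mm, origin at the underside.
- weight: Bystander: brass paperweight, 56 mm in diameter, 52 mm high, origin at its underside.
There are look-alikes about, which are no part of the job. There is more than one size of the drift; the one meant has the size given above.

How it is judged:
By the outcome, as a careful person would: the job done as asked, in the order asked, and still so for the second after the job is handed in, with the robot touching nothing.
It also fails if it takes over 54 s, if anything falls off the work surface, if the arm or the gripper's body presses on something with over 40 N, if the wrist force passes 120 N, or if a joint passes its speed limit or range.

### The arm

A 6-joint arm with a two-finger parallel gripper is mounted at the origin on the work surface. World frame = base frame: x ahead of the robot, y to its left, z up, the work surface at z = 0. Lengths are in mm, angles in degrees, forces in N, time in s.
With the tool pointing down it reaches from about 350 to 875 mm from the base axis. Payload 4.2 kg.
Tool frame: the origin (TCP) lies midway between the tips of the shut fingers; the grasp point (between the pads) lies 19 mm behind it; x points along the fingers, y is the direction in which the jaws open and shut, and the axes are right-handed (so a half turn about x gives the same grasp; the last joint's range is limited). The gripper opens to 87 mm and grips with 3 to 60 N. Pads are 19 mm wide; open, the fingers measure 117 mm over their backs; the gripper's body (75 mm by 190 mm) begins 51 mm behind the grasp point.
Start: joints at [14.817, 22.042, 0.453, 0, -68.411, -14.817], TCP at [624.979, 0.025, 222.55] pointing down, gripper open.
Joint ranges: [-179.83, 179.83], [-69.29, 118.12], [-61.27, 80.66], [-181.25, 117.63], [-171.15, -9.14], [-177.46, 177.46]. Speed limits (degrees/s): [159.86, 159.86, 180, 180, 180, 180].

### API

Orientations are given as [roll, pitch, yaw] about the fixed x, y, z axes, in that order (R = Rz(yaw) Ry(pitch) Rx(roll)).
In Python, from bench import monitor, optics, job gives the robot as it stands. The module is installed in compiled form; this text tells all that it offers.
- The arm moves only by the tool servo_tool, never from a script. Its arguments are lists of equal length, an entry for each row: "gripper": the finger opening in mm, from 0 to 87; "dp": the shift along the tool's x, y, z in mm, a list of three; "turn": the turn about the tool's x in degrees. A call has 1 to 8 rows; each row shifts and turns the commanded pose from where the row before left it, along the tool's axes as they then stand; what a row does not reach is not made up. A row lasts 1/8 s, in which the tool goes at most 62.5 mm and 10.7 degrees, less where a joint would pass 70% of its speed; a pose out of reach is approached as far as the arm can. A call with a gripper value outside its range is refused whole. The fingers move at their own pace and stop on an object; "grip_force" is the grip in N (left out, the last holds). Time passes only in rows, so rows that do not move let the fingers close. It gives the time, the measured TCP pose, the force and the opening at its end, in the units of the state.
- monitor.read_state(): the state, without advancing time (a new reading comes with each control period).
- optics.snapshot(name): name is "scene" or "side" or "wrist"; returns a dict with "frame" (480x640x3 uint8, red, green, blue), "depth" (480x640 float32, mm along the optical axis (not along the pixel's ray), 0 where there is no reading), "intrinsics" (3x3 intrinsics, pixels), "world_to_cam" (4x4, takes a point from world to camera coordinates). Camera axes: x right, y down, z forward; pixel columns grow to the right and rows downward; lengths in mm; the calibration is good to about 2 mm. A picture is of the moment at which its call begins.
- job.sign_off(): hands the job in, once; it reports no verdict.
Trained networks look in a picture, given as the dict that the camera call returned (one of the last four; its "shot" number tells which), for a name from the list of things; names that differ only in an ending like _2 or _b are one class to them, and where a whole thing is asked for, a point or a joint stands for the part that bears it (a point fixed in the world has none). Each returns a list of dicts, best first, with "confidence" (0 to 1); they miss things now and then, are a little off and sometimes report something else, mostly with a low value. They report only what shows in the picture. A call takes as long as a camera call. They do not tell look-alikes from the thing itself.
- optics.recognise(picture, query): "pixel" ([column, row] in pixels, amid what is visible of it).
- optics.outline_of(picture, query): "region" (480x640 bool, what is visible of it) and "pixel" ([column, row] in pixels, amid what is visible of it).
- optics.pinpoint(picture, query): "pixel" ([column, row] in pixels: a listed point, or the origin of a listed thing).
The state is a dict: "time_s": time; "qpos": joint angles; "qvel": joint speeds; "joint_efforts": joint torques, N m; "eef_pos": TCP position; "ee_rot": TCP orientation; "contact_force": force on the tool from outside, world axes, zero at the start; "moment": the same for the moment, N m; "opening": finger opening in mm.
Only numpy, scipy, OpenCV 4.12 (cv2) and the standard library are available. Lean on these libraries where they do the work, as an engineer would, in place of code of your own. Each camera call takes 0.05 s, during which the arm holds its last target.

## Working session

There is one attempt and no reset: what is moved stays moved. The work goes in short steps, Python scripts to look and compute and a tool call to move; the robot and the scene stay as the last step left them, time stands still between calls to the robot, and variables do not carry over. Pictures are saved under pics/ and viewed, and the job is handed in when it is done.

Besides the shell and the picture viewer there is one more tool, called after "Call:" as name(argument=value, ...), one argument or row to a line, values as JSON. servo_tool: Moves the arm, as the interface text tells. Its arguments: {"type":"object","properties":{"gripper":{"type":"array"},"dp":{"type":"array"},"turn":{"type":"array"},"grip_force":{"type":"number"}},"required":["gripper","dp","turn"]}

```bash
mkdir -p pics; cat > h.py <<'E'
import numpy as np, cv2
from bench import monitor, optics, job
def ray(s,px):
    K=s["intrinsics"];T=s["world_to_cam"];R=T[:3,:3];t=T[:3,3]
    d=R.T@np.linalg.inv(K)@np.array([px[0],px[1],1.0]);return -R.T@t,d
def atz(s,px,z):
    o,d=ray(s,px);return o+d*(z-o[2])/d[2]
def proj(s,p):
    T=s["world_to_cam"];c=T[:3,:3]@np.array(p,float)+T[:3,3];u=s["intrinsics"]@c;return u[:2]/u[2]
def dep(s,px):
    z=s["depth"][int(round(px[1])),int(round(px[0]))];o,d=ray(s,px);return o+d*z
def tri(l):
    A=np.zeros((3,3));b=np.zeros(3)
    for s,px in l:
        o,d=ray(s,px);d=d/np.linalg.norm(d);P=np.eye(3)-np.outer(d,d);A+=P;b+=P@o
    p=np.linalg.solve(A,b)
    return p,[np.round(np.linalg.norm(proj(s,p)-px),1) for s,px in l]
def save(s,n): cv2.imwrite("pics/"+n,s["frame"][:,:,::-1])
E
python3 - <<'E'
from h import *
np.set_printoptions(precision=1,suppress=True)
print(monitor.read_state())
S={n:optics.snapshot(n) for n in("scene","side","wrist")}
for n,s in S.items():
    save(s,n+"0.png")
    for q in("drift","block","drift_grip","drift_shoulder","jig","plate_hole","deck_hole","plunger_top"):
        print(n,q,[(np.round(r["pixel"]),round(r["confidence"],2)) for r in optics.pinpoint(s,q)[:4]])
E
```

```text
{'time_s': 0.0, 'qpos': array([ 14.8,  22.1,   0.4,  -0. , -68.4, -14.8]), 'qvel': array([ 0.1,  0.1, -0. , -0. , -0. ,  0.1]), 'joint_efforts': array([  0. , -39.1,  18.7,   4.2,   0. ,  -0. ]), 'eef_pos': array([624.4,   0. , 221.4]), 'ee_rot': array([  92.3,   89.9, -177.8]), 'contact_force': array([ 0.1,  0.6, -0.7]), 'moment': array([ 0., -0.,  0.]), 'opening': 86.92231510990881}
scene drift [(array([348., 323.]), 0.89), (array([408., 288.]), 0.56)]
scene block [(array([378., 307.]), 0.91), (array([268., 200.]), 0.45)]
scene drift_grip [(array([412., 238.]), 0.87), (array([380., 269.]), 0.86), (array([351., 277.]), 0.58)]
scene drift_shoulder [(array([378., 285.]), 0.86), (array([410., 254.]), 0.85), (array([352., 297.]), 0.66)]
scene jig [(array([320., 250.]), 0.73)]
scene plate_hole [(array([314., 215.]), 0.85)]
scene deck_hole [(array([319., 216.]), 0.78)]
scene plunger_top [(array([318., 214.]), 0.62)]
side drift [(array([370., 354.]), 0.86), (array([263., 340.]), 0.65), (array([222., 326.]), 0.58)]
side block [(array([313., 347.]), 0.95), (array([379., 224.]), 0.32)]
side drift_grip [(array([375., 285.]), 0.86), (array([260., 276.]), 0.76), (array([312., 298.]), 0.68)]
side drift_shoulder [(array([311., 317.]), 0.94), (array([375., 317.]), 0.92), (array([260., 305.]), 0.84)]
side jig [(array([255., 266.]), 0.75), (array([360., 262.]), 0.62), (array([346., 215.]), 0.49)]
side plate_hole [(array([376., 221.]), 0.68), (array([398., 191.]), 0.52)]
side deck_hole [(array([380., 224.]), 0.72)]
side plunger_top [(array([348., 216.]), 0.45)]
wrist drift []
wrist block [(array([367., 356.]), 0.94)]
wrist drift_grip []
wrist drift_shoulder []
wrist jig [(array([369., 150.]), 0.64), (array([370.,  90.]), 0.62)]
wrist plate_hole []
wrist deck_hole [(array([423.,   0.]), 0.58)]
wrist plunger_top [(array([372., 154.]), 0.93)]
```

View pics/scene0.png

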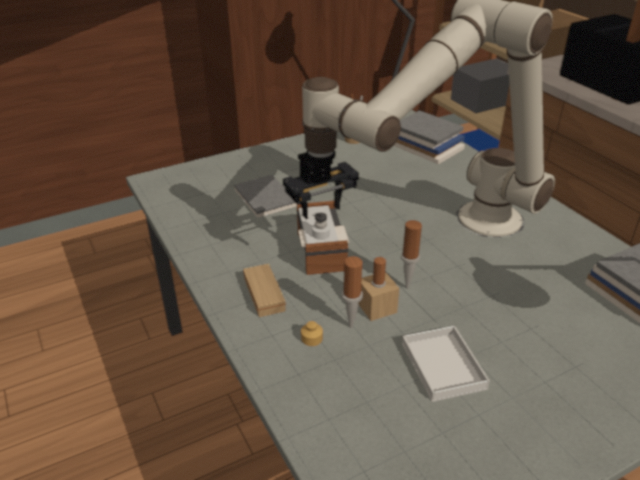

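View pics/side0.png

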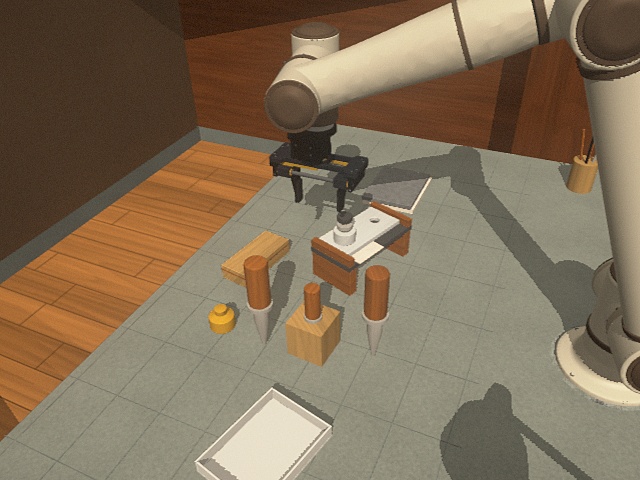

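View pics/wrist0.png

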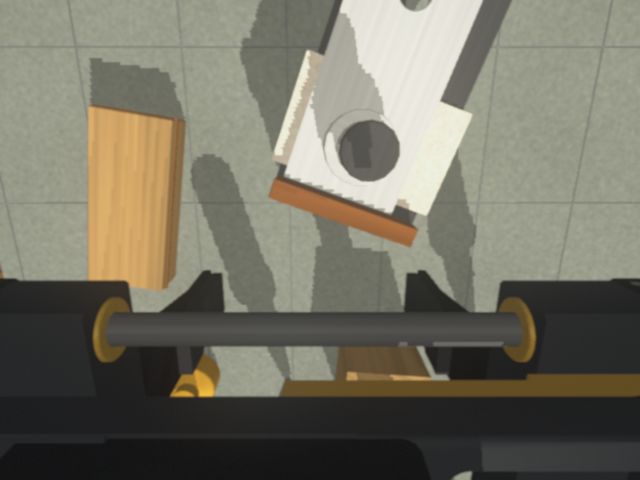

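The scene shows the drift in the block at scene (378,285) and side (312,298). Two bigger look-alikes stand free at scene (352,290) and (411,255). The jig is at scene (320,235), with its knob at wrist (370,150) and its hole at wrist (415,0).

```bash
python3 - <<'E'
from h import *
np.set_printoptions(precision=1,suppress=True)
S={n:optics.snapshot(n) for n in("scene","side","wrist")}
a,b,w=S["scene"],S["side"],S["wrist"]
print(monitor.read_state()["ee_rot"])
print("grip",tri([(a,(380,269)),(b,(312,298))]))
print("shoulder",tri([(a,(378,285)),(b,(311,317))]))
print("block", tri([(a,(378,307)),(b,(313,347))]))
print("bigA",tri([(a,(412,238)),(b,(375,285))]),tri([(a,(408,288)),(b,(370,354))]))
print("bigB",tri([(a,(351,277)),(b,(260,276))]),tri([(a,(348,323)),(b,(263,340))]))
print("knob w@166",atz(w,(370,151),166),dep(w,(370,151)))
print("hole side@98",atz(b,(376,221),98),dep(b,(376,221)))
print("knob side@166",atz(b,(344,215),166))
T=w["world_to_cam"];print("wristcam",-T[:3,:3].T@T[:3,3]);print(T[:3,:3])
for n in S:
  for q in("wood_box","tray","books","weight","block"):
    s=S[n]
    for r in optics.outline_of(s,q)[:2]:
        ys,xs=np.where(r["region"]);P=[dep(s,(x,y)) for x,y in list(zip(xs,ys))[::7] if s["depth"][y,x]>0]
        if P: P=np.array(P);print(n,q,round(r["confidence"],2),np.percentile(P,3,axis=0),np.percentile(P,97,axis=0))
# plate edges in the wrist: deck wooden end strip
P={c:dep(w,c) for c in [(275,188),(413,240),(290,172),(395,210),(500,15),(335,15),(330,30),(480,30)]}
for k,v in P.items(): print(k,v)
E
```

```text
[-69.  90.  21.]
grip (array([556.3, 192.4, 136.1]), [np.float64(1.2), np.float64(1.6)])
shoulder (array([559.9, 192.9,  84.5]), [np.float64(1.3), np.float64(1.7)])
block (array([556.1, 195.5,   5.4]), [np.float64(0.5), np.float64(0.7)])
bigA (array([441.3, 163.3, 180.3]), [np.float64(2.5), np.float64(3.6)]) (array([441. , 169.9,   7.5]), [np.float64(0.8), np.float64(1.2)])
bigB (array([657.6, 212.8, 168.7]), [np.float64(2.9), np.float64(3.7)]) (array([660.8, 216.7,   7.7]), [np.float64(0.7), np.float64(0.9)])
knob w@166 [592.8 -62.9 166. ] [592.9 -63.  166.6]
hole side@98 [ 550.7 -163.8   98. ] [ 555.9 -179.5   86.9]
knob side@166 [594.  -62.7 166. ]
wristcam [625.8 -75.1 385.1]
[[-1.  -0.   0. ]
 [-0.   1.   0.3]
 [-0.   0.3 -1. ]]
scene wood_box 0.97 [767.3 -78.3   4.7] [850.6  84.3  42.7]
scene tray 0.85 [451.4 347.2  -1.3] [610.1 546.3  29.7]
scene tray 0.74 [ 523.2 -197.7   91.6] [635.3 -24.1 164.6]
scene books 0.76 [ 526.9 -556.1    4.4] [ 664.5 -364.5   29.9]
scene weight 0.92 [751.5 199.6   6.2] [792.2 237.5  52. ]
scene block 0.86 [520.4 156.5   2.5] [600.3 234.3  87.1]
sce
[... 299 characters left out ...]
0.25 [541.  182.1  90.4] [568.7 206.2 165.8]
side weight 0.94 [739.2 192.8   7.6] [781.1 236.4  54.5]
side weight 0.3 [578.4 -73.  157.2] [607.1 -46.  171.1]
side block 0.94 [514.9 155.8   4.9] [595.6 230.7  88.9]
side block 0.22 [574.7 -73.  129.3] [607.9 -44.1 169.6]
wrist wood_box 0.61 [755.9 -87.   11.5] [841.1  70.7  41.4]
wrist weight 0.78 [738.5 183.5   2.9] [775.3 211.4  50.1]
wrist block 0.92 [517.  145.4  18. ] [596.7 181.8  85.9]
(275, 188) [655.1 -31.8 104.8]
(413, 240) [546.1  10.  103.9]
(290, 172) [643.8 -43.3  99.1]
(395, 210) [557.6 -10.3  84.7]
(500, 15) [ 489.  -155.7   82.4]
(335, 15) [ 610.1 -154.8   85.4]
(330, 30) [ 613.5 -145.6   83.1]
(480, 30) [ 503.5 -145.2   85. ]
```

Call:
servo_tool(
  gripper=[87,87,87,87,87],
  dp=[
    [-20,18,-35],
    [-20,18,-35],
    [-20,18,-40],
    [-10,18,-40],
    [0,0,0],
  ],
  turn=[0,0,0,0,0],
)

```text
time_s: 2.88
eef_pos: [552.3, -152.1, 294.1]
ee_rot: [-97.4, 89.8, -7.6]
contact_force: [-0.8, 0.8, 0.0]
opening: 87.2
```

```bash
python3 - <<'E'
from h import *
np.set_printoptions(precision=1,suppress=True)
print(monitor.read_state())
w=optics.snapshot("wrist");save(w,"w1.png");np.save("w1.npy",w,allow_pickle=True)
for q in("plate_hole","deck_hole","plunger_top","jig","plate"):
    print(q,[(np.round(r["pixel"],1),round(r["confidence"],2)) for r in optics.pinpoint(w,q)[:4]])
for q,z in(("plate_hole",98),("deck_hole",84),("plunger_top",166)):
    r=optics.pinpoint(w,q)
    if r: print(q,atz(w,r[0]["pixel"],z))
E
```

```text
{'time_s': 2.875, 'qpos': array([  0.8,  14.5,  -0.2,   0. , -75.1,  -1. ]), 'qvel': array([ 2.5,  1.6, -0.6, -1. ,  0.8, -0.9]), 'joint_efforts': array([ -0.9, -33.6,  19.6,   4.5,  -0.1,   0.1]), 'eef_pos': array([ 552.3, -152.1,  294.1]), 'ee_rot': array([-97.4,  89.8,  -7.6]), 'contact_force': array([-0.8,  0.8,  0. ]), 'moment': array([ 0. , -0.1, -0. ]), 'opening': 87.23650774750689}
plate_hole [(array([313.2, 192.7]), 0.77)]
deck_hole [(array([321.3, 193.2]), 0.74)]
plunger_top [(array([271.7, 325.6]), 0.67)]
jig [(array([306.4, 222.8]), 0.55)]Traceback (most recent call last):
  File "<stdin>", line 6, in <module>
ValueError: it knows: block, books, deck_hole, drift, drift_grip, drift_shoulder, drift_tip, jig, plate_hole, plunger_top, tray, weight, wood_box
```

View pics/w1.png

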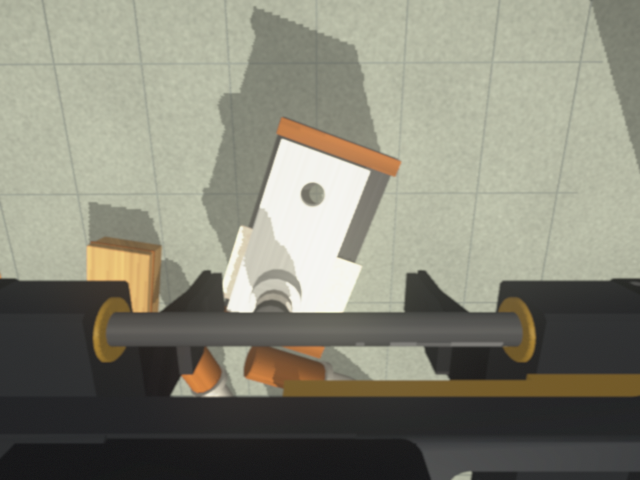

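The hole is at wrist (313,194). More dark deck shows on the right of the plate (370,215) than on the left, so the plate is out to +x. Next I measure precise edges from a zoomed crop.

```bash
python3 - <<'E'
from h import *
w=np.load("w1.npy",allow_pickle=True).item()
f=w["frame"][100:300,210:410,::-1]
cv2.imwrite("pics/w1z.png",cv2.resize(f,(600,600),interpolation=cv2.INTER_CUBIC))
f=w["frame"][170:220,285:345,::-1]
cv2.imwrite("pics/w1h.png",cv2.resize(f,(720,600),interpolation=cv2.INTER_CUBIC))
E
```

```text
(no output)
```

View pics/w1z.png

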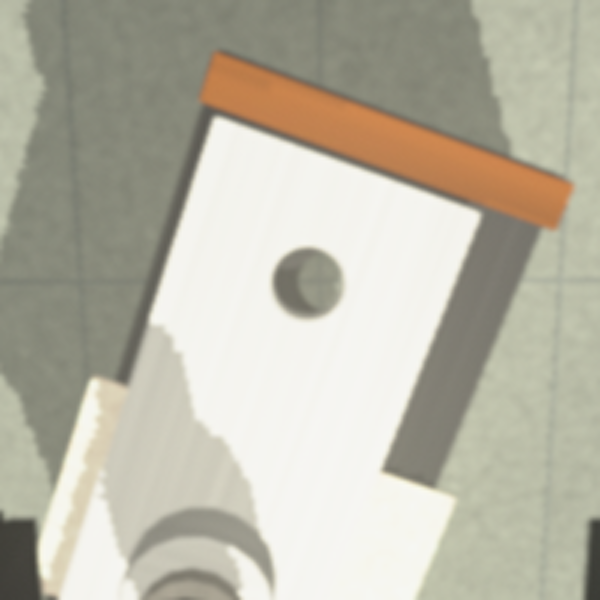

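View pics/w1h.png

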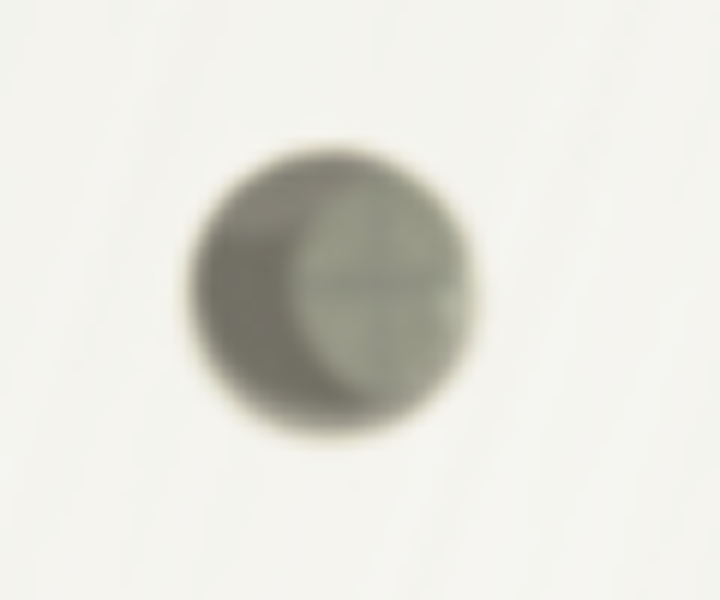

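```bash
cat > m.py <<'E'
from h import *
np.set_printoptions(precision=2,suppress=True)
w=np.load("w1.npy",allow_pickle=True).item()
q=lambda u,v:((u+.5)/3-.5+210,(v+.5)/3-.5+100)
L=[atz(w,q(*p),104)[:2] for p in((217,50),(572,182),(201,104),(556,229))]
print("strip corners",L)
R=[atz(w,q(*p),84)[:2] for p in((540,235),(437,486))]
Lf=[atz(w,q(*p),84)[:2] for p in((203,115),(118,380))]
PR=[atz(w,q(*p),98)[:2] for p in((483,212),(384,470))]
PL=[atz(w,q(*p),98)[:2] for p in((213,116),(150,320))]
P0=[PL[0],PR[0]]
hole=atz(w,(312.1,193.9),98)[:2]; print("hole",hole)
dirs=[np.array(a[0])-a[1] for a in (R,Lf,PR,PL)]
for d in dirs: print(np.degrees(np.arctan2(-d[1],-d[0])))
e=[L[0]-L[1],L[2]-L[3],P0[0]-P0[1]]
for d in e: print(np.linalg.norm(d),np.degrees(np.arctan2(d[1],d[0]))+90)
E
python3 m.py
cat >> m.py <<'E'
import sys
th=np.radians(float(sys.argv[1]));ey=np.array([np.cos(th),np.sin(th)]);ex=np.array([ey[1],-ey[0]])
f=lambda P:np.array([(p@ex,p@ey) for p in P])
for n,P in(("strip",L),("deckR",R),("deckL",Lf),("plR",PR),("plL",PL),("hole",[hole])): print(n,f(P).tolist())
E
python3 m.py 67
```

```text
strip corners [array([ 581.94, -238.77]), array([ 471.36, -198.86]), array([ 587.3, -222.9]), array([ 475.55, -184.16])]
hole [ 554.77 -166.14]
70.25631571527356
70.10662622525504
70.78945529098672
70.86536995203149
117.56479071674626 70.15418047315848
118.27689777437531 70.88419353116625
91.30855573521315 70.67804380957197
strip corners [array([ 581.94, -238.77]), array([ 471.36, -198.86]), array([ 587.3, -222.9]), array([ 475.55, -184.16])]
hole [ 554.77 -166.14]
70.25631571527356
70.10662622525504
70.78945529098672
70.86536995203149
117.56479071674626 70.15418047315848
118.27689777437531 70.88419353116625
91.30855573521315 70.67804380957197
strip [[628.9754942289944, 7.59025839282401], [511.5888041229046, 1.121487086834405], [627.7095641447868, 24.299512369969136], [509.70434786251695, 16.287429163664996]]
deckR [[508.80756997716475, 20.725942593890807], [503.3956719028325, 115.84724480577607]]
deckL [[627.5702406280609, 28.282392378734045], [622.4122048700227, 123.31925489425417]]
plR [[532.3006491331431, 20.677127389368835], [526.1521399622898, 113.50572265294878]]
plL [[623.4211342881357, 26.534561603195712], [618.7599461433047, 95.52177906914746]]
hole [[575.586148085014, 63.83003632439607]]
```

```bash
python3 m.py 70.5 | tail -6
```

```text
strip [[628.2657023341255, -30.821934295003604], [510.70305302685784, -30.11235404673708], [628.0222090167306, -14.066563261951998], [509.74797027172167, -14.85965620648809]]
deckR [[509.1238298205176, -10.374674518328998], [509.52904260570364, 84.89959576410607]]
deckL [[628.1262943741256, -10.082606630045946], [628.7797410510709, 85.09188352942621]]
plR [[532.5701095512359, -11.857616844303736], [532.100118757305, 81.17319188209198]]
plL [[623.8782244376927, -11.573880466436217], [623.4372992212153, 57.569220661366195]]
hole [[578.4092943893155, 28.57228672282756]]
```

Call:
servo_tool(
  gripper=[87,87,87,87,87,87,87],
  dp=[
    [0,0,25],
    [0,0,55],
    [0,0,60],
    [0,0,60],
    [0,0,60],
    [0,-5,55],
    [0,0,30],
  ],
  turn=[0,0,0,0,0,0,0],
)

```text
time_s: 4.0
eef_pos: [557.5, 198.9, 291.6]
ee_rot: [115.1, 89.9, -154.7]
contact_force: [0.9, 0.1, -0.4]
opening: 87.1
```

Call:
servo_tool(
  gripper=[87,87,87,87,87,87],
  dp=[
    [0,0,0],
    [0,0,0],
    [0,0,0],
    [0,0,0],
    [0,0,0],
    [0,0,0],
  ],
  turn=[9,9,9,9,9,0],
)

```text
time_s: 4.75
eef_pos: [557.7, 196.0, 292.0]
ee_rot: [165.0, 89.9, -149.8]
contact_force: [1.3, -0.4, 0.3]
opening: 87.2
```

```bash
python3 - <<'E'
from h import *
np.set_printoptions(precision=1,suppress=True)
print(monitor.read_state())
w=optics.snapshot("wrist");save(w,"w2.png");np.save("w2.npy",w,allow_pickle=True)
b=optics.snapshot("side");np.save("b2.npy",b,allow_pickle=True)
a=optics.snapshot("scene");np.save("a2.npy",a,allow_pickle=True)
for q in("drift_grip","drift_shoulder","block"):
    r=optics.pinpoint(w,q);print(q,[(np.round(x["pixel"],1),round(x["confidence"],2)) for x in r[:4]])
f=b["frame"][190:270,300:420,::-1];cv2.imwrite("pics/b2z.png",cv2.resize(f,(780,520),interpolation=cv2.INTER_CUBIC))
E
```

```text
{'time_s': 4.75, 'qpos': array([ 35. ,  16.5,   2.3,  -0. , -75.8, -79.9]), 'qvel': array([-0.2, -0.3,  0.1,  0. ,  0. ,  2.5]), 'joint_efforts': array([ -0. , -34.9,  19.5,   4.4,  -0.1,  -0.3]), 'eef_pos': array([557.7, 196. , 292. ]), 'ee_rot': array([ 165. ,   89.9, -149.8]), 'contact_force': array([ 1.3, -0.4,  0.3]), 'moment': array([-0. , -0.1, -0. ]), 'opening': 87.17152070832384}
drift_grip [(array([206.7, 146.2]), 0.93), (array([119.7, 205.6]), 0.83), (array([307.9, 209.7]), 0.75)]
drift_shoulder [(array([309.6, 195. ]), 0.97), (array([268.8, 128.7]), 0.74), (array([180.9, 226.7]), 0.69)]
block []
```

View pics/w2.png

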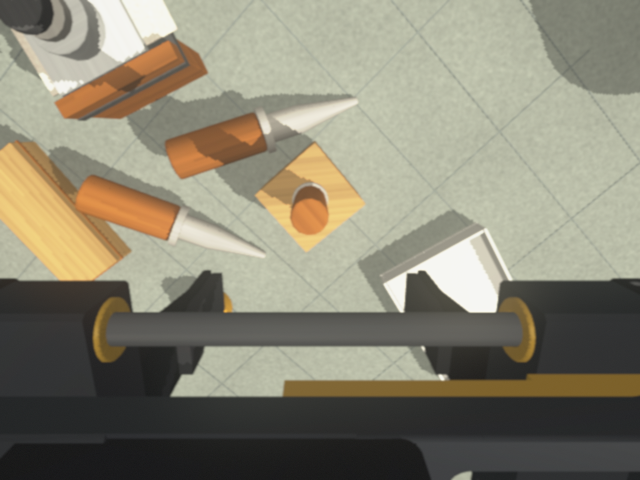

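View pics/b2z.png

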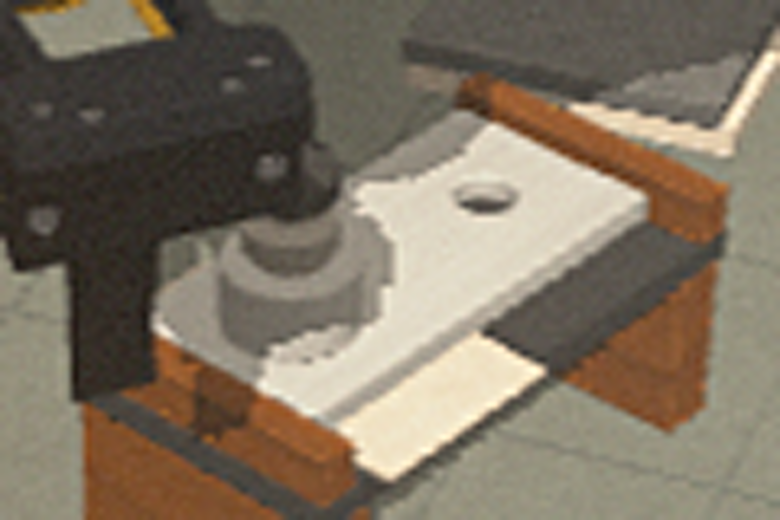

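The wrist view shows the drift in its block at (309,207). The two big drifts seem to be lying down now, at (215,145) and (130,205), so I check the scene view.

```bash
python3 - <<'E'
from h import *
np.set_printoptions(precision=1,suppress=True)
a=np.load("a2.npy",allow_pickle=True).item();b=np.load("b2.npy",allow_pickle=True).item();w=np.load("w2.npy",allow_pickle=True).item()
f=np.hstack([a["frame"][180:380,220:520],b["frame"][180:420,180:480][:200]])
cv2.imwrite("pics/ab2.png",cv2.resize(f[:,:,::-1],(800,267)))
for p in [(215,145),(355,100),(130,205),(265,255),(309,208),(309,190)]: print(p,dep(w,p))
# handle top circle
m=w["depth"];pts=[]
for y in range(180,240):
  for x in range(280,345):
    p=dep(w,(x,y))
    if 158<p[2]<170: pts.append((p[0],p[1],p[2],x,y))
P=np.array(pts);print(len(P),P.mean(0),P.min(0),P.max(0))
# side hole @ crop 6.5 (486,197)
u=((486+.5)/6.5-.5+300,(197+.5)/6.5-.5+190);print("side hole",u,atz(b,u,98))
E
```

```text
(215, 145) [589.9  80.7  58.4]
(355, 100) [449.2 152.6   9.4]
(130, 205) [706.4  56.3  54.2]
(265, 255) [661.1 209.3   1.7]
(309, 208) [551.1 183.  164.1]
(309, 190) [545.9 177.  122.3]
1138 [556.  187.4 163.  308.6 215.6] [541.2 172.1 158.  290.  197. ] [571.7 203.7 165.3 327.  234. ]
side hole (374.3461538461538, 219.8846153846154) [ 556.1 -166.8   98. ]
```

View pics/ab2.png

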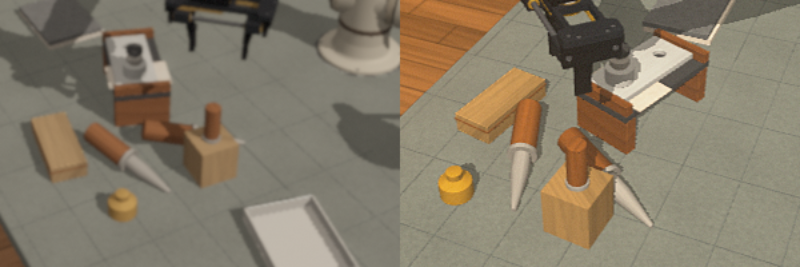

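The look-alikes toppled by themselves and now lie low, below 60 mm. I refine the drift axis with a circle fit.

```bash
python3 - <<'E'
from h import *
from scipy.optimize import least_squares
np.set_printoptions(precision=2,suppress=True)
for n in"abw":
    s=np.load(n+"2.npy",allow_pickle=True).item()
    v,u=np.mgrid[0:480,0:640];K=s["intrinsics"];T=s["world_to_cam"]
    c=np.stack([(u-K[0,2])/K[0,0],(v-K[1,2])/K[1,1],np.ones_like(u)],-1)*s["depth"][...,None]
    p=((c-T[:3,3])@T[:3,:3]).reshape(-1,3)
    m=(np.hypot(p[:,0]-556,p[:,1]-190)<26)&(p[:,2]>95)&(p[:,2]<158)
    q=p[m]
    r=least_squares(lambda c:np.hypot(q[:,0]-c[0],q[:,1]-c[1])-16,[556,190],loss="soft_l1")
    t=p[(np.hypot(p[:,0]-556,p[:,1]-190)<26)&(p[:,2]>150)&(p[:,2]<175)]
    print(n,m.sum(),r.x,np.sqrt(np.mean(r.fun**2)),"top",np.percentile(t[:,2],[50,95]),"topmid",(t.min(0)+t.max(0))[:2]/2)
    b=p[(abs(p[:,0]-556)<60)&(abs(p[:,1]-192)<60)&(abs(p[:,2]-85)<2.5)]
    if len(b)>20: print("blocktop rect",cv2.minAreaRect(b[:,:2].astype(np.float32)),b[:,2].mean())
E
```

```text
a 239 [557.02 189.64] 2.532480675384625 top [160.33 164.43] topmid [559.02 192.79]
blocktop rect ((559.2477416992188, 192.20237731933594), (84.9344482421875, 83.19554138183594), 86.05716705322266) 84.71705924260569
b 387 [556.72 188.13] 1.172779659631237 top [163.44 166.56] topmid [555.55 190.  ]
blocktop rect ((556.6354370117188, 188.82675170898438), (83.73905944824219, 83.3275146484375), 84.80782318115234) 85.92906147362821
w 349 [556.93 188.22] 0.1691888976891786 top [163.02 164.31] topmid [556.39 187.86]
blocktop rect ((556.7603759765625, 188.00686645507812), (80.2208251953125, 80.26402282714844), 85.6023941040039) 85.25950316407678
```

Call:
servo_tool(
  gripper=[87,87,80,70,60,60,60],
  dp=[
    [0,-4,-6],
    [50,0,0],
    [50,0,0],
    [40,0,0],
    [26,0,0],
    [10,0,0],
    [0,0,0],
  ],
  turn=[0,0,0,0,0,0,0],
)

```text
time_s: 5.92
eef_pos: [556.7, 187.7, 116.6]
ee_rot: [-156.1, 90.0, -111.1]
contact_force: [0.9, 0.4, 0.0]
opening: 60.6
```

```bash
python3 - <<'E'
from h import *
np.set_printoptions(precision=1,suppress=True)
b=optics.snapshot("side");a=optics.snapshot("scene");w=optics.snapshot("wrist")
s=monitor.read_state();print(s["eef_pos"],s["contact_force"],s["opening"])
f=np.hstack([a["frame"][180:330,320:440],b["frame"][220:370,250:370],w["frame"][230:420:,200:440][::1][:150]])
cv2.imwrite("pics/g1.png",cv2.resize(f[:,:,::-1],(800,250)))
E
```

```text
[557.5 188.3 118.1] [-0.  -0.   0.5] 60.32816335736104
```

View pics/g1.png

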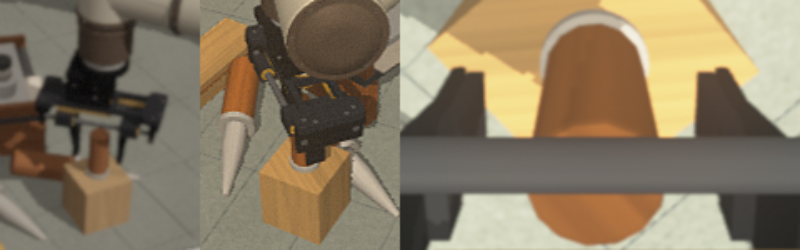

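The fingers straddle the handle, centred. I close now.

Call:
servo_tool(
  gripper=[30,25,25,25,25],
  dp=[
    [0,0,0],
    [0,0,0],
    [0,0,0],
    [0,0,0],
    [0,0,0],
  ],
  turn=[0,0,0,0,0],
  grip_force=50,
)

```text
time_s: 6.7
eef_pos: [556.5, 188.0, 116.6]
ee_rot: [107.6, 90.0, 152.7]
contact_force: [-0.3, 0.7, 0.7]
opening: 31.4
```

Call:
servo_tool(
  gripper=[25,25,25,25,25,25,25,25],
  dp=[
    [-8,0,0],
    [-20,0,0],
    [-30,0,0],
    [-35,0,0],
    [-35,0,0],
    [-30,0,0],
    [-17,0,0],
    [0,0,0],
  ],
  turn=[0,0,0,0,0,-8.5,-8.5,-8.5],
)

```text
time_s: 7.7
eef_pos: [557.0, 188.1, 293.6]
ee_rot: [-39.5, 89.8, 31.3]
contact_force: [-0.9, -0.6, -1.6]
opening: 31.0
```

```bash
python3 - <<'E'
from h import *
np.set_printoptions(precision=2,suppress=True)
b=optics.snapshot("side");a=optics.snapshot("scene")
s=monitor.read_state();print(s["eef_pos"],s["contact_force"],s["moment"],s["opening"],s["ee_rot"])
for n,q in(("a",a),("b",b)):
  save(q,n+"3.png")
  for k in("drift_tip","drift_shoulder"):
    print(n,k,[(np.round(x["pixel"],1),round(x["confidence"],2)) for x in optics.pinpoint(q,k)[:4]])
f=np.hstack([a["frame"][130:330,280:480],b["frame"][170:370,220:420]])
cv2.imwrite("pics/g2.png",cv2.resize(f[:,:,::-1],(800,400)))
E
```

```text
[556.32 187.85 291.82] [ 0.21  0.61 -2.58] [ 0.01 -0.05 -0.04] 31.11536333210707 [ 35.55  89.98 106.03]
a drift_tip [(array([350.3, 323.9]), 0.78), (array([378.2, 253.2]), 0.77), (array([402. , 286.8]), 0.6), (array([320.6, 215.3]), 0.5)]
a drift_shoulder [(array([366.5, 281.1]), 0.92), (array([317.3, 298.1]), 0.9), (array([381.7, 229.2]), 0.69)]
b drift_tip [(array([262.8, 340.8]), 0.89), (array([367.9, 347.5]), 0.72), (array([307.9, 276.8]), 0.7), (array([374.8, 218.3]), 0.6)]
b drift_shoulder [(array([310.8, 245.3]), 0.84), (array([270.4, 295.6]), 0.75), (array([332.9, 315. ]), 0.62)]
```

View pics/g2.png

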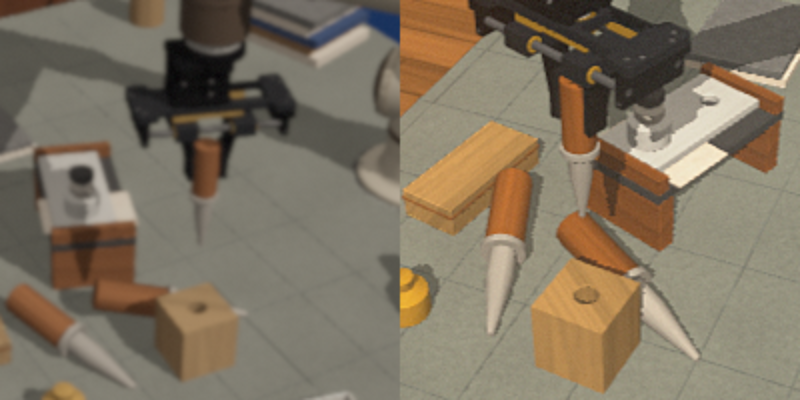

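Call:
servo_tool(
  gripper=[25,25,25,25,25,25,25,25],
  dp=[
    [0,-10,-30],
    [0,-17,-50],
    [0,-18,-55],
    [0,-18,-55],
    [0,-18,-55],
    [0,-17,-50],
    [0,-10,-29.5],
    [0,-3.7,-10],
  ],
  turn=[0,0,0,0,0,0,0,0],
)

```text
time_s: 9.0
eef_pos: [549.8, -166.4, 291.1]
ee_rot: [113.7, 89.9, -176.0]
contact_force: [0.4, -0.4, -1.1]
opening: 30.9
```

Call:
servo_tool(
  gripper=[25,25,25,25],
  dp=[
    [20,0,0],
    [25,0,0],
    [20,0,0],
    [0,0,0],
  ],
  turn=[0,0,0,0],
)

```text
time_s: 9.5
eef_pos: [549.2, -163.8, 224.7]
ee_rot: [102.3, 89.7, 172.8]
contact_force: [-0.7, -1.1, -1.6]
opening: 30.8
```

```bash
python3 - <<'E'
from h import *
np.set_printoptions(precision=2,suppress=True)
b=optics.snapshot("side");a=optics.snapshot("scene");w=optics.snapshot("wrist")
s=monitor.read_state();print(s["eef_pos"],s["contact_force"],s["moment"],s["opening"],s["ee_rot"])
np.save("b4.npy",b,allow_pickle=True);np.save("a4.npy",a,allow_pickle=True);np.save("w4.npy",w,allow_pickle=True)
print("expected tip px side",proj(b,(s["eef_pos"][0],s["eef_pos"][1],s["eef_pos"][2]-106)),"scene",proj(a,s["eef_pos"]-[0,0,106]),"hole side",proj(b,(555.2,-166.3,98)),"scene",proj(a,(555.2,-166.3,98)))
save(w,"w4.png")
f=np.hstack([cv2.resize(a["frame"][180:260,280:360],(400,400),interpolation=2),cv2.resize(b["frame"][170:250,335:415],(400,400),interpolation=2)])
cv2.imwrite("pics/g4.png",f[:,:,::-1])
E
```

```text
[ 551.02 -164.43  227.72] [-0.97  0.82 -1.17] [-0.02 -0.04  0.06] 31.23952083597948 [-85.87  89.88 -15.33]
expected tip px side [376.38 212.69] scene [316.1 206.3] hole side [374.62 220.08] scene [314.66 212.97]
```

View pics/g4.png

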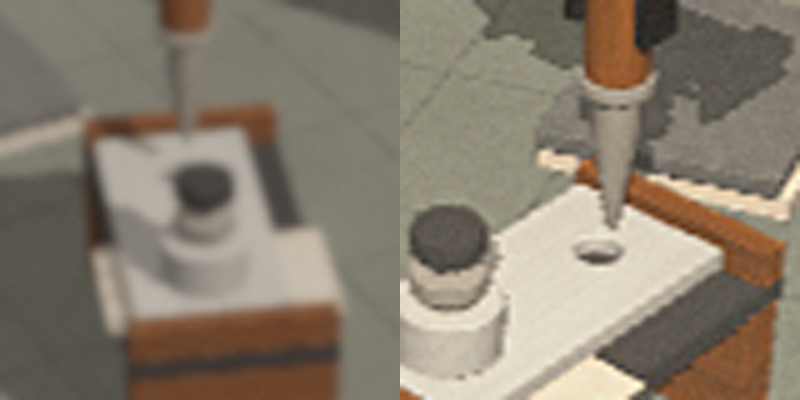

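View pics/w4.png

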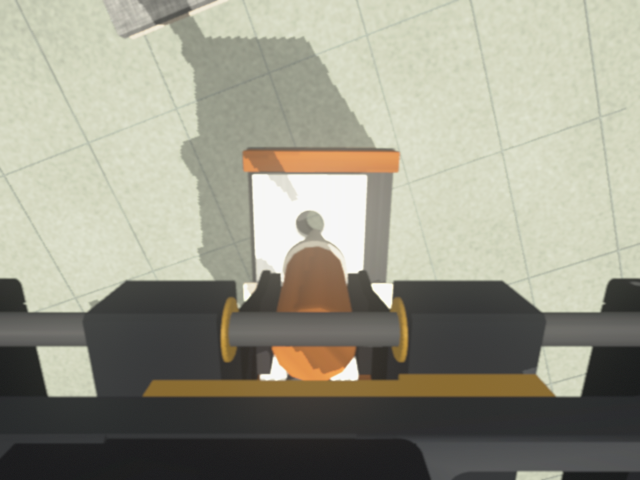

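The wrist view shows the drift's shank running into the hole near (310,223), and the side view shows the point just above the hole. I zoom in to measure the tip.

```bash
python3 - <<'E'
from h import *
np.set_printoptions(precision=2,suppress=True)
a,b,w=[np.load(n+"4.npy",allow_pickle=True).item() for n in "abw"]
tip=np.array([550.5,-164.6,120.5])
for n,s in(("a",a),("b",b),("w",w)): print(n,proj(s,tip),"hole",proj(s,(554.8,-166.1,98)),"+x3mm",proj(s,tip+[2.83,-1,0])-proj(s,tip),"+y3mm",proj(s,tip+[1,2.83,0])-proj(s,tip),"z+3",proj(s,tip+[0,0,3])-proj(s,tip), "shoulder",proj(s,tip+[0,0,75]))
cv2.imwrite("pics/w4z.png",cv2.resize(w["frame"][195:255,280:340,::-1],(600,600),interpolation=2))
f=np.hstack([cv2.resize(a["frame"][180:230,290:340],(400,400),interpolation=2),cv2.resize(b["frame"][180:230,350:400],(400,400),interpolation=2)])
cv2.imwrite("pics/g4b.png",f[:,:,::-1])
E
```

```text
a [316.23 206.57] hole [314.8  212.97] +x3mm [-0.99  0.09] +y3mm [0.15 0.54] z+3 [-0.01 -0.84] shoulder [316.01 185.04]
b [376.59 213.12] hole [374.74 220.16] +x3mm [-0.97 -0.46] +y3mm [-0.79  0.51] z+3 [ 0.05 -1.04] shoulder [377.93 186.2 ]
w [314.93 231.35] hole [309.29 224.04] +x3mm [-3.95 -0.  ] +y3mm [-0.01  3.8 ] z+3 [0.01 1.06] shoulder [315.33 266.81]
```

View pics/w4z.png

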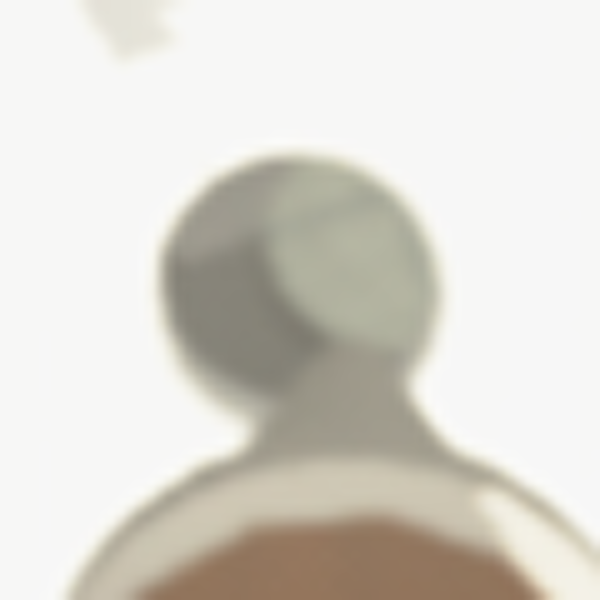

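View pics/g4b.png

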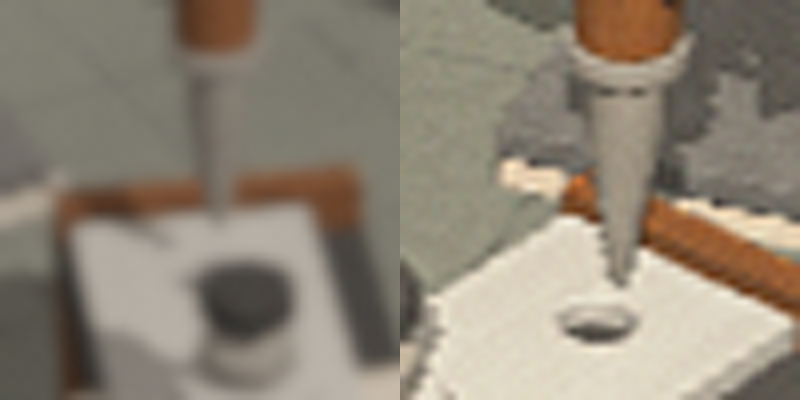

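```bash
cat > ov.py <<'E'
from h import *
import sys
w=np.load("w4.npy",allow_pickle=True).item()
ex=np.array([.9426,-.3338,0]);ey=np.array([.3338,.9426,0])
def circ(c,r,col,im,sc,o):
    t=np.linspace(0,2*np.pi,60)
    P=np.array([proj(w,np.array(c)+r*(np.cos(k)*ex+np.sin(k)*ey)) for k in t])
    P=((P-o+.5)*sc-.5)
    cv2.polylines(im,[np.round(P*8).astype(np.int32)],True,col,1,cv2.LINE_AA,3)
px,py,dx,ty,tz=[float(v) for v in sys.argv[1:6]]
o=np.array([280,195]);im=cv2.resize(w["frame"][195:255,280:340,::-1],(600,600),interpolation=2)
hole=np.array([0,0,98])+px*ex+py*ey
deck=np.array([0,0,84])+(px-dx)*ex+py*ey
circ(hole,12,(0,0,255),im,10,o);circ(deck,12,(255,0,0),im,10,o);circ(deck-[0,0,12],12,(255,0,255),im,10,o)
tip=578.4*ex+28.6*ey-4.5*ex;tip=tip+ty*ey;tip[2]=120.5+tz
circ(tip,3,(0,160,0),im,10,o);circ(tip+[0,0,75],18,(0,160,0),im,10,o);circ(tip+[0,0,81],18,(0,160,160),im,10,o);circ(tip+[0,0,20],6.3,(0,160,0),im,10,o)
cv2.imwrite("pics/"+sys.argv[6],im)
E
python3 ov.py 578.3 27.9 9.3 0 0 o1.png
```

```text
(no output)
```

View pics/o1.png

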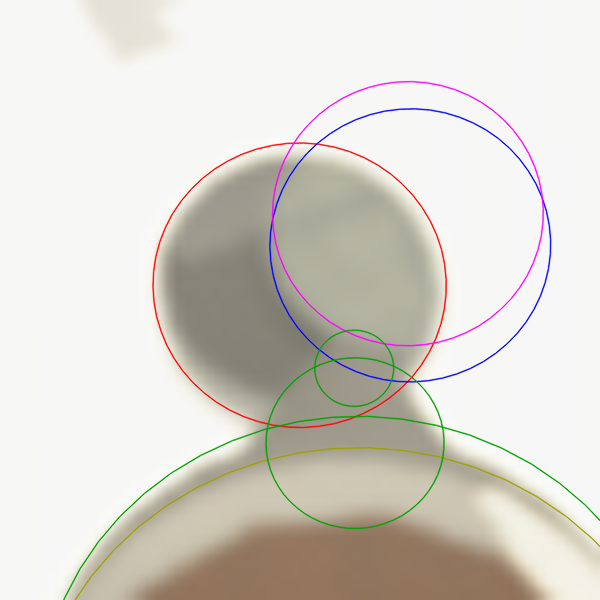

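```bash
python3 ov.py 578.3 28.1 9.2 1.7 0 o2.png
```

```text
(no output)
```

View pics/o2.png

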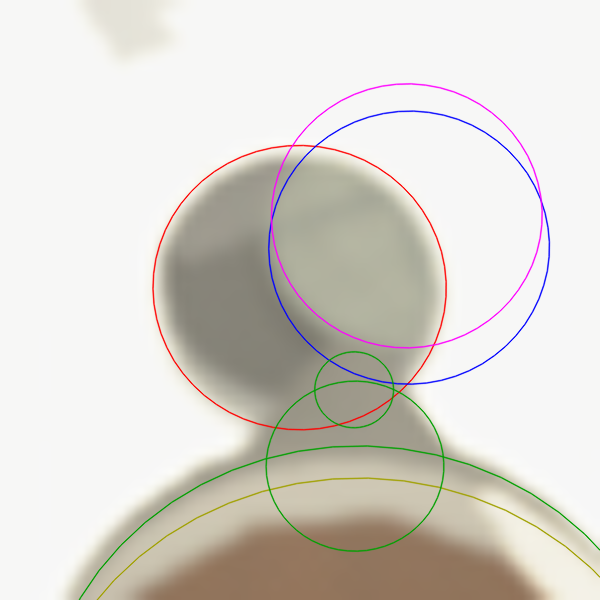

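Call:
servo_tool(
  gripper=[25,25,25,25,25,25],
  dp=[
    [0,0,-1.8],
    [10,0,0],
    [10,0,0],
    [10,0,0],
    [10,0,0],
    [0,0,0],
  ],
  turn=[0,0,0,0,0,0],
)

```text
time_s: 10.4
eef_pos: [549.2, -166.3, 185.4]
ee_rot: [106.0, 89.9, 176.5]
contact_force: [-1.0, -0.1, -1.4]
opening: 31.4
```

```bash
python3 - <<'E'
from h import *
np.set_printoptions(precision=2,suppress=True)
b=optics.snapshot("side");w=optics.snapshot("wrist")
s=monitor.read_state();print(s["time_s"],s["eef_pos"],s["contact_force"],s["moment"])
f=np.hstack([cv2.resize(w["frame"][205:265,280:340],(400,400),interpolation=2),cv2.resize(b["frame"][180:230,350:400],(400,400),interpolation=2)])
cv2.imwrite("pics/g5.png",f[:,:,::-1])
E
```

```text
10.5 [ 549.7  -166.43  186.57] [-0.25  0.44 -0.89] [ 0.01 -0.08  0.  ]
```

View pics/g5.png

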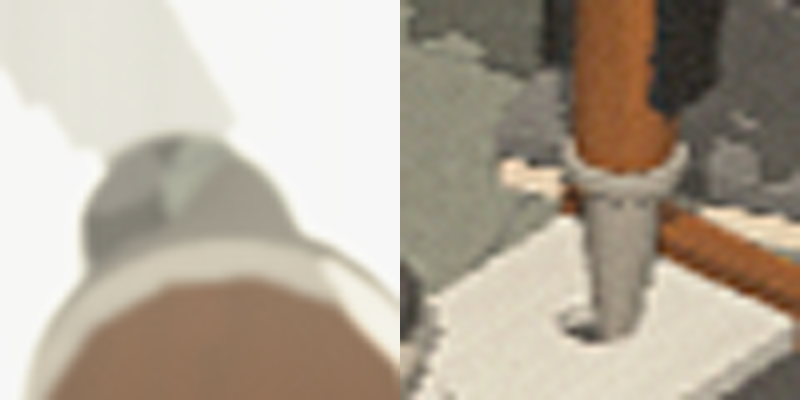

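Call:
servo_tool(
  gripper=[25,25,25,25,25],
  dp=[
    [5,1.5,0],
    [6,1.4,0],
    [6,1.3,0],
    [6,1.3,0],
    [0,0,0],
  ],
  turn=[0,0,0,0,0],
  grip_force=60,
)

```text
time_s: 11.12
eef_pos: [544.9, -164.1, 163.4]
ee_rot: [-41.5, 89.9, 29.0]
contact_force: [5.5, 1.4, 1.2]
opening: 31.4
```

```bash
cat > rd.py <<'E'
from h import *
np.set_printoptions(precision=2,suppress=True)
F=[];M=[];E=[]
for i in range(5):
    optics.snapshot("side");s=monitor.read_state();F.append(s["contact_force"]);M.append(s["moment"]);E.append(s["eef_pos"])
F=np.mean(F,0);E=np.mean(E,0);ex=np.array([.9426,-.3338]);ey=np.array([.3338,.9426])
print("t",s["time_s"],"E",E,"jig x,y",E[:2]@ex,E[:2]@ey,"F jig x,y,z",F[:2]@ex,F[:2]@ey,F[2],"M",np.mean(M,0),"op",s["opening"])
E
python3 rd.py
```

```text
t 11.375 E [ 544.71 -164.08  163.36] jig x,y 568.208831892138 27.162237956571293 F jig x,y,z 3.6720989443353362 3.2243371645191155 0.37455328958793005 M [ 0.6  -1.8  -0.02] op 30.92358607686775
```

Call:
servo_tool(
  gripper=[25,25,25,25],
  dp=[
    [0,0,1.2],
    [4,0,0],
    [4,0,0],
    [0,0,0],
  ],
  turn=[0,0,0,0],
)

```text
time_s: 11.88
eef_pos: [544.5, -163.3, 155.0]
ee_rot: [86.5, 89.9, 157.0]
contact_force: [3.8, 0.4, 0.2]
opening: 31.2
```

```bash
python3 rd.py
```

```text
t 12.125 E [ 544.42 -163.22  154.99] jig x,y 567.6584090492935 27.87564166664729 F jig x,y,z 4.1866508400181015 1.4719708401895812 -1.1035284100320504 M [ 0.17 -1.62 -0.01] op 30.86373779895427
```

Call:
servo_tool(
  gripper=[25,25,25,25],
  dp=[
    [0,0,0.6],
    [3,0,0],
    [3,0,0],
    [0,0,0],
  ],
  turn=[0,0,0,0],
)

```text
time_s: 12.62
eef_pos: [544.7, -162.8, 149.1]
ee_rot: [103.0, 90.0, 173.5]
contact_force: [3.1, 0.1, -2.2]
opening: 31.2
```

```bash
python3 rd.py
```

```text
t 12.875 E [ 544.74 -162.81  149.13] jig x,y 567.8153732393083 28.36505014847649 F jig x,y,z 3.2606383742715432 0.3717215285988167 -2.648517485845205 M [-0.29 -1.37 -0.  ] op 31.100832992243717
```

Call:
servo_tool(
  gripper=[25,25,25,25],
  dp=[
    [3,0,0],
    [2,0,0],
    [1,0,0],
    [0,0,0],
  ],
  turn=[0,0,0,0],
)

```text
time_s: 13.38
eef_pos: [544.8, -162.8, 143.4]
ee_rot: [104.8, 90.0, 175.3]
contact_force: [3.1, -0.2, -1.0]
opening: 30.7
```

```bash
python3 rd.py
```

```text
t 13.625 E [ 544.85 -162.8   143.46] jig x,y 567.9213579466724 28.4116211576985 F jig x,y,z 2.398380021462462 1.2582980684870022 -0.7020552600943262 M [-0.14 -0.91  0.01] op 31.51671487436126
```

Call:
servo_tool(
  gripper=[25,25,25,25],
  dp=[
    [2,0,0.2],
    [2,0,0],
    [1,0,0],
    [0,0,0],
  ],
  turn=[0,0,0,0],
)

```text
time_s: 14.12
eef_pos: [545.4, -162.7, 138.5]
ee_rot: [-86.7, 90.0, -16.2]
contact_force: [3.2, -1.5, -2.1]
opening: 30.8
```

```bash
python3 rd.py
```

```text
t 14.375 E [ 545.37 -162.71  138.52] jig x,y 568.3823032261267 28.67674664166251 F jig x,y,z 3.6568678368210707 -0.2977504799576233 -1.7011817566154932 M [-0.59 -1.36  0.01] op 30.93601408769274
```

Call:
servo_tool(
  gripper=[25,25,25,25],
  dp=[
    [2,0,0],
    [2,0,0],
    [2,0,0],
    [0,0,0],
  ],
  turn=[0,0,0,0],
)

```text
time_s: 14.88
eef_pos: [545.5, -162.7, 132.5]
ee_rot: [-80.5, 90.0, -10.0]
contact_force: [3.3, -1.7, -0.2]
opening: 30.8
```

```bash
python3 rd.py; python3 - <<'E'
from h import *
b=optics.snapshot("side");w=optics.snapshot("wrist")
f=np.hstack([cv2.resize(w["frame"][130:290,230:410],(450,400),interpolation=2),cv2.resize(b["frame"][180:250,335:405],(350,400),interpolation=2)])
cv2.imwrite("pics/g6.png",f[:,:,::-1])
E
```

```text
t 15.125 E [ 545.44 -162.67  132.52] jig x,y 568.429367911382 28.732528735523537 F jig x,y,z 5.2384893007584825 -0.519840128463621 -0.8436707337953478 M [-0.7  -1.68 -0.01] op 31.351057639637283
```

View pics/g6.png

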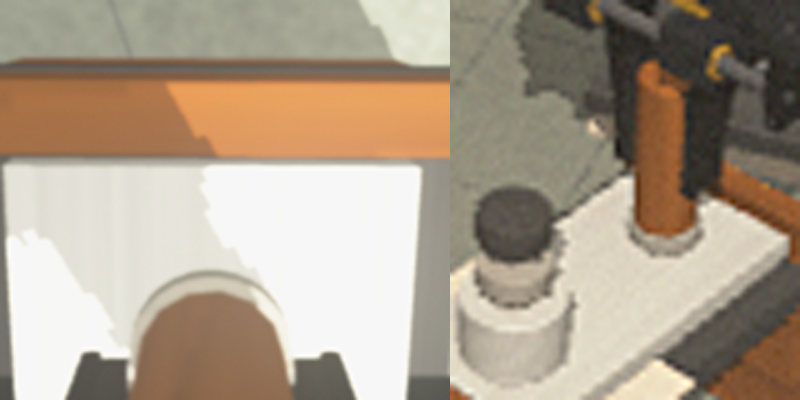

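Call:
servo_tool(
  gripper=[25,25,25,25],
  dp=[
    [0,-0.5,0],
    [1.5,0,0],
    [1,0,0],
    [0,0,0],
  ],
  turn=[0,0,0,0],
)

```text
time_s: 15.72
eef_pos: [545.5, -162.8, 129.9]
ee_rot: [84.9, 90.0, 155.4]
contact_force: [3.6, -0.0, -1.1]
opening: 31.3
```

```bash
python3 rd.py
```

```text
t 15.975 E [ 545.52 -162.76  129.95] jig x,y 568.5329404505071 28.67859973909344 F jig x,y,z 4.426194204409402 0.00014941565252217786 -0.4278263740346537 M [-0.47 -1.46  0.02] op 30.95019406500307
```

Call:
servo_tool(
  gripper=[25,25,25],
  dp=[
    [0.7,-0.4,0],
    [0.7,0,0],
    [0,0,0],
  ],
  turn=[0,0,0],
)

```text
time_s: 16.35
eef_pos: [545.6, -162.8, 129.5]
ee_rot: [114.1, 90.0, -175.4]
contact_force: [0.9, 0.2, 5.1]
opening: 30.9
```

```bash
python3 rd.py
```

```text
t 16.6 E [ 545.57 -162.83  129.54] jig x,y 568.607034220083 28.62688624583146 F jig x,y,z 0.6789819958622236 0.7595702185746467 5.698720846843924 M [ 0.08 -0.55  0.02] op 30.989173967138
```

Call:
servo_tool(
  gripper=[25,25,25],
  dp=[
    [0.6,0,0],
    [0.6,0,0],
    [0,0,0],
  ],
  turn=[0,0,0],
)

```text
time_s: 16.98
eef_pos: [545.6, -162.9, 129.5]
ee_rot: [-172.9, 90.0, -102.4]
contact_force: [-0.1, 0.4, 11.5]
opening: 31.2
```

```bash
python3 rd.py; python3 - <<'E'
from h import *
b=optics.snapshot("side");w=optics.snapshot("wrist")
f=np.hstack([cv2.resize(w["frame"][130:290,230:410],(450,400),interpolation=2),cv2.resize(b["frame"][180:250,335:405],(350,400),interpolation=2)])
cv2.imwrite("pics/g7.png",f[:,:,::-1])
E
```

```text
t 17.225 E [ 545.59 -162.84  129.49] jig x,y 568.6279090663746 28.625799949293597 F jig x,y,z -0.8719501143894253 1.2327190181016285 10.994335641314091 M [ 0.47  0.01 -0.02] op 31.230636240807527
```

View pics/g7.png

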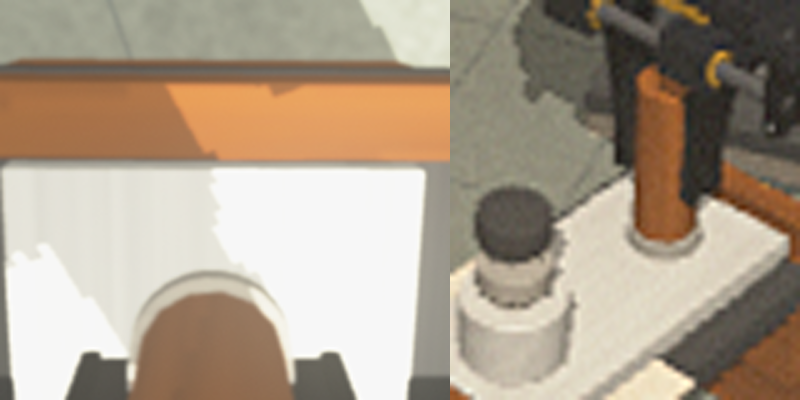

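The shoulder sits flat on the plate at side (665,240), and TCP z stays at 129.5 while the force rises to 11 N. I ease off, release and rise.

Call:
servo_tool(
  gripper=[25,40,60,60,60],
  dp=[
    [-1.2,0,0],
    [0,0,0],
    [0,0,0],
    [0,0,0],
    [-5,0,0],
  ],
  turn=[0,0,0,0,0],
)

```text
time_s: 17.95
eef_pos: [545.1, -162.9, 132.9]
ee_rot: [104.4, 89.8, 174.9]
contact_force: [0.6, -1.5, 0.8]
opening: 57.7
```

Call:
servo_tool(
  gripper=[60,60,60,60,60,60],
  dp=[
    [-10,0,0],
    [-25,0,0],
    [-35,0,0],
    [-35,0,0],
    [-15,0,0],
    [0,0,0],
  ],
  turn=[0,0,0,0,0,0],
)

```text
time_s: 18.7
eef_pos: [546.2, -162.8, 254.5]
ee_rot: [-62.6, 89.9, 7.9]
contact_force: [-0.1, -0.1, 0.2]
opening: 59.7
```

```bash
python3 rd.py; python3 - <<'E'
from h import *
np.set_printoptions(precision=2,suppress=True)
b=optics.snapshot("side");w=optics.snapshot("wrist");a=optics.snapshot("scene")
np.save("b8.npy",b,allow_pickle=True);np.save("w8.npy",w,allow_pickle=True);np.save("a8.npy",a,allow_pickle=True)
save(w,"w8.png")
f=np.hstack([cv2.resize(a["frame"][180:280,280:380],(400,400),interpolation=2),cv2.resize(b["frame"][170:270,310:410],(400,400),interpolation=2)])
cv2.imwrite("pics/g8.png",f[:,:,::-1])
E
```

```text
t 18.95 E [ 545.22 -162.73  252.21] jig x,y 568.237678982951 28.607652852605767 F jig x,y,z -0.21465556984336262 0.1462273046100041 -0.019496741888006826 M [ 0.01 -0.01 -0.02] op 59.98253683415796
```

View pics/g8.png

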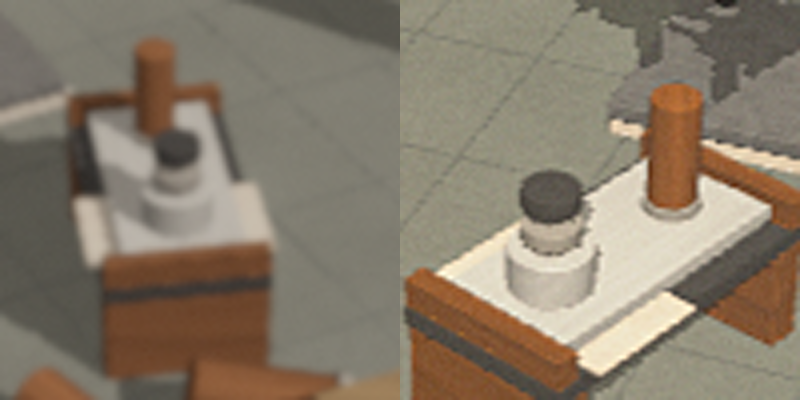

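View pics/w8.png

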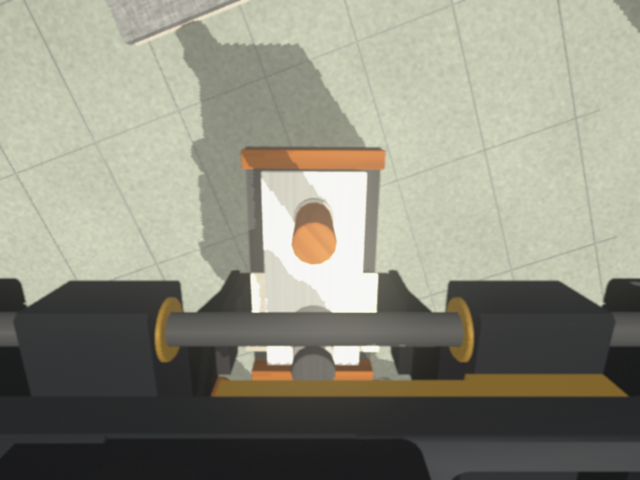

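The drift stands home and the plate is centred, with equal dark margins at wrist columns 248–262 and 367–379. The knob shows at wrist (313,365). I go to the knob with the fingers shut.

Call:
servo_tool(
  gripper=[30,0,0,0,0,0],
  dp=[
    [0,0,20],
    [0,0,45],
    [0,-1,35],
    [0,0,10],
    [0,0,0],
    [0,0,0],
  ],
  turn=[0,0,0,0,0,0],
)

```text
time_s: 19.85
eef_pos: [583.3, -60.1, 253.6]
ee_rot: [137.7, 90.0, -151.8]
contact_force: [-0.8, 0.1, 0.8]
opening: 8.2
```

Call:
servo_tool(
  gripper=[0,0,0,0],
  dp=[
    [25,0,0],
    [30,0,0],
    [20,0,0],
    [0,0,0],
  ],
  turn=[0,0,0,0],
)

```text
time_s: 20.35
eef_pos: [582.2, -60.6, 177.2]
ee_rot: [116.1, 89.8, -173.5]
contact_force: [1.0, -0.5, 0.7]
opening: 0.2
```

```bash
python3 rd.py; python3 - <<'E'
from h import *
b=optics.snapshot("side");a=optics.snapshot("scene")
f=np.hstack([cv2.resize(a["frame"][170:270,280:380],(400,400),interpolation=2),cv2.resize(b["frame"][160:260,300:400],(400,400),interpolation=2)])
cv2.imwrite("pics/g9.png",f[:,:,::-1])
E
```

```text
t 20.6 E [584.04 -60.11 179.65] jig x,y 570.5825298305111 138.29147853093625 F jig x,y,z 0.005573836806319388 0.129607470131341 -0.0045983819954081295 M [ 0.02 -0.04  0.01] op 0.07223910308140917
```

View pics/g9.png

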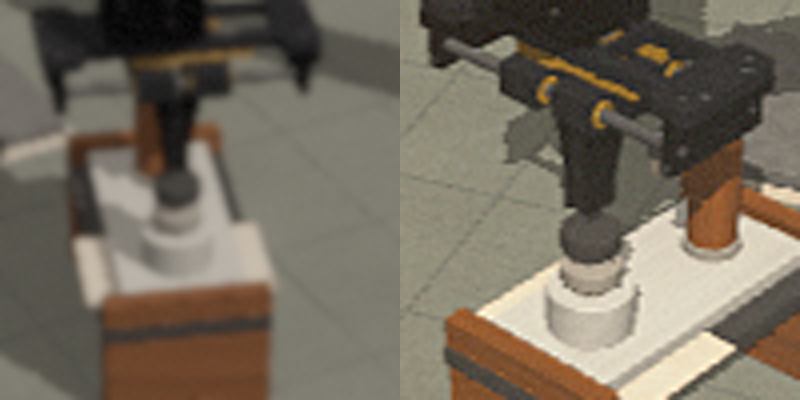

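Call:
servo_tool(
  gripper=[0,0,0,0,0,0],
  dp=[
    [6,0,0],
    [5,0,0],
    [4,0,0],
    [4,0,0],
    [2,0,0],
    [0,0,0],
  ],
  turn=[0,0,0,0,0,0],
)

```text
time_s: 21.45
eef_pos: [583.5, -59.5, 157.8]
ee_rot: [119.2, 90.0, -170.3]
contact_force: [-1.9, 0.2, 3.1]
opening: 0.4
```

```bash
python3 rd.py
```

```text
t 21.7 E [583.47 -59.55 157.82] jig x,y 569.8522297837734 138.63134542695047 F jig x,y,z -1.635880008079787 0.27665722626572997 3.606099335163825 M [ 0.29  0.56 -0.01] op 0.3958786581105854
```

Call:
servo_tool(
  gripper=[0,0,0,0,0],
  dp=[
    [2,0,0],
    [2,0,0],
    [2,0,0],
    [2,0,0],
    [0,0,0],
  ],
  turn=[0,0,0,0,0],
)

```text
time_s: 22.32
eef_pos: [584.4, -59.8, 151.7]
ee_rot: [-90.4, 89.8, -19.8]
contact_force: [-4.0, 0.5, 11.9]
opening: 0.5
```

```bash
python3 rd.py
```

```text
t 22.575 E [584.42 -59.84 151.85] jig x,y 570.8457252432094 138.67114307052478 F jig x,y,z -4.095871562148437 -0.40890788964279073 10.857428461702 M [ 0.33  1.18 -0.  ] op 0.63245806664501
```

Call:
servo_tool(
  gripper=[0,0,0,0],
  dp=[
    [1.5,0,0],
    [1.5,0,0],
    [0,0,0],
    [0,0,0],
  ],
  turn=[0,0,0,0],
)

```text
time_s: 23.08
eef_pos: [585.3, -60.1, 150.2]
ee_rot: [-87.1, 89.7, -16.6]
contact_force: [-4.1, 0.5, 15.6]
opening: 0.5
```

```bash
python3 rd.py
```

```text
t 23.325 E [585.25 -60.1  150.22] jig x,y 571.7219586228978 138.70353091257942 F jig x,y,z -4.220795862221227 -0.8185088423870072 15.192651155449692 M [ 0.18  1.3  -0.03] op 0.5211866381233574
```

Call:
servo_tool(
  gripper=[0,0,0],
  dp=[
    [1,0.5,0],
    [1,0.5,0],
    [0,0,0],
  ],
  turn=[0,0,0],
)

```text
time_s: 23.7
eef_pos: [585.3, -60.1, 150.1]
ee_rot: [-86.9, 89.5, -16.3]
contact_force: [-5.4, 0.1, 21.5]
opening: 0.1
```

```bash
python3 rd.py; python3 - <<'E'
from h import *
b=optics.snapshot("side");a=optics.snapshot("scene")
f=np.hstack([cv2.resize(a["frame"][170:270,280:380],(400,400),interpolation=2),cv2.resize(b["frame"][180:250,310:380],(400,400),interpolation=2)])
cv2.imwrite("pics/g10.png",f[:,:,::-1])
E
```

```text
t 23.95 E [585.34 -60.08 150.1 ] jig x,y 571.8020089894129 138.75348799866225 F jig x,y,z -4.6875729099019745 -1.9191205789922416 21.102022570029654 M [ 0.01  1.55 -0.02] op 0.4598364473569493
```

View pics/g10.png

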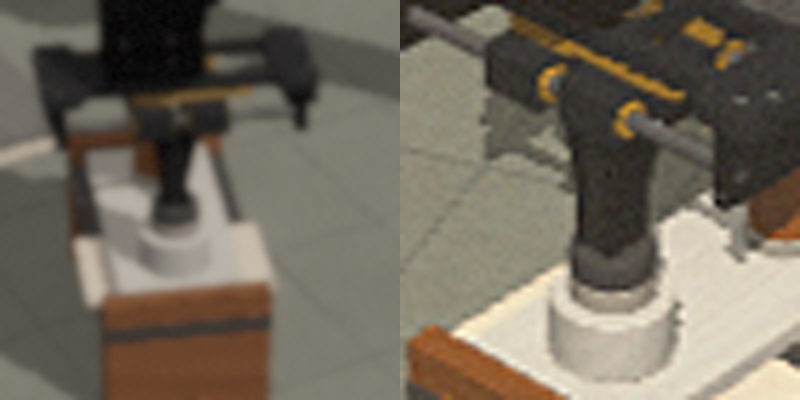

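The knob is at the firm second stop: 16 mm down, with no further travel from 15 to 21 N. I release straight up.

Call:
servo_tool(
  gripper=[0,0,0,0,0,0,0,0],
  dp=[
    [-2,0,0],
    [-4,0,0],
    [-5,0,0],
    [-10,0,0],
    [-30,0,0],
    [-40,0,0],
    [-10,0,0],
    [0,0,0],
  ],
  turn=[0,0,0,0,0,0,0,0],
)

```text
time_s: 25.05
eef_pos: [582.5, -59.0, 245.3]
ee_rot: [27.2, 90.0, 97.7]
contact_force: [0.4, -0.1, -0.8]
opening: 0.5
```

Call:
servo_tool(
  gripper=[0,0,0,0],
  dp=[
    [-20,0,40],
    [-20,0,50],
    [0,0,20],
    [0,0,0],
  ],
  turn=[0,0,0,0],
)

```text
time_s: 25.55
eef_pos: [618.7, 45.5, 282.9]
ee_rot: [116.5, 89.7, -172.9]
contact_force: [-0.7, -1.4, 0.1]
opening: 0.4
```

```bash
python3 rd.py; python3 - <<'E'
from h import *
np.set_printoptions(precision=1,suppress=True)
b=optics.snapshot("side");w=optics.snapshot("wrist");a=optics.snapshot("scene")
save(w,"w11.png")
for s in(a,b,w):
    v,u=np.mgrid[0:480,0:640];K=s["intrinsics"];T=s["world_to_cam"]
    c=np.stack([(u-K[0,2])/K[0,0],(v-K[1,2])/K[1,1],np.ones_like(u)],-1)*s["depth"][...,None]
    p=((c-T[:3,3])@T[:3,:3]).reshape(-1,3)
    for n,xy in(("knob",(582.5,-59.5)),("drift",(545.9,-162.9))):
        q=p[(np.hypot(p[:,0]-xy[0],p[:,1]-xy[1])<22)&(p[:,2]>145)&(p[:,2]<200)]
        if len(q): print(n,len(q),"z",np.percentile(q[:,2],[50,90,97]),"mid",(q.min(0)+q.max(0))[:2]/2)
f=np.hstack([cv2.resize(a["frame"][170:270,280:380],(400,400),interpolation=2),cv2.resize(b["frame"][170:270,310:410],(400,400),interpolation=2)])
cv2.imwrite("pics/g11.png",f[:,:,::-1])
E
```

```text
t 25.8 E [618.55  43.69 284.14] jig x,y 568.4618167208678 247.65372155268287 F jig x,y,z 0.036365019730501276 -0.1841314117406059 0.05415764331339177 M [-0.01  0.01 -0.01] op 0.6377354184573856
knob 104 z [162.4 166.5 167.4] mid [586.3 -56.6]
drift 122 z [167.4 175.9 177.2] mid [ 549.2 -159.9]
knob 192 z [167.  169.3 169.9] mid [583.6 -59.2]
drift 225 z [168.7 178.7 179.7] mid [ 547.3 -159.9]
knob 2066 z [166.3 167.3 167.8] mid [585.2 -60.2]
```

View pics/g11.png

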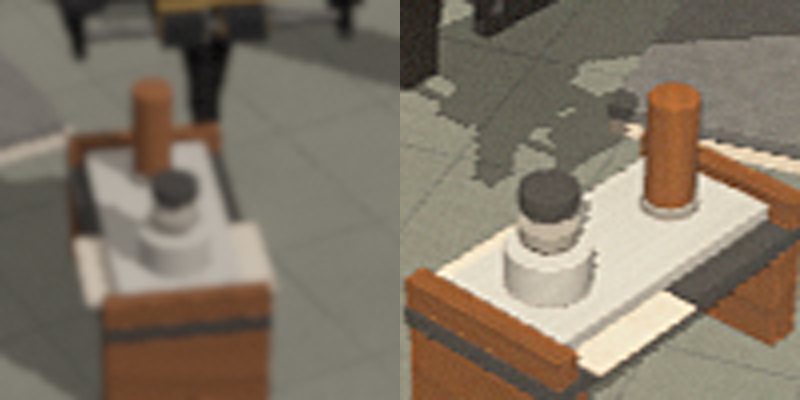

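View pics/w11.png

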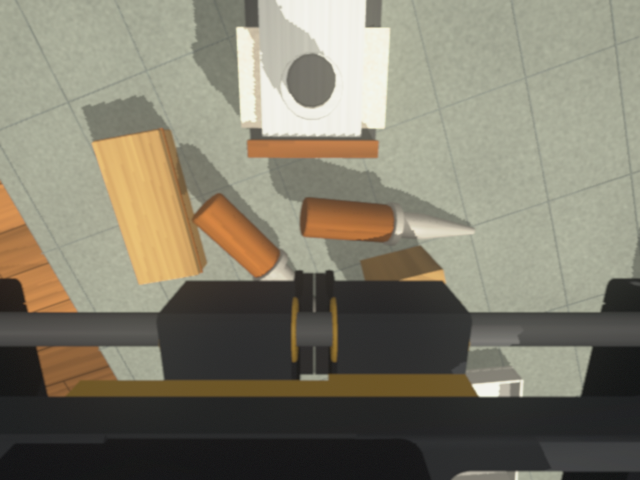

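The knob is back up at about 166 mm. The drift is standing with its top at about 176 mm (expected 176), and the plate is centred.

```bash
python3 -c "
from bench import job; print(job.sign_off())"
```

```text
the job is handed in; nothing more can be done
None
```

The drift is home in the jig and standing free. The plunger has been pressed to its second stop and has sprung back. I handed the job in at about 26 s of the 54 s allowed.

**Drift:** I gripped it in the block, set its point into the offset plate hole, and lowered it while moving it onto the deck hole's line. The taper drew the plate over by about 9 mm. The shoulder was home at TCP z 129.5 mm, where the height held while the force rose to 11 N.

**Plunger:** I pressed it only after the plate was in line. The knob stopped about 16 mm down and did not move between 15 N and 21 N.

**Last checks:**
- The drift's top stood at about 176–179 mm, against 176 expected.
- The knob was at about 166–170 mm depending on the camera; the wrist camera's closer view gave 166–168.
- The plate's dark margins were equal on both sides.
- The force on the tool was about zero.
- The box showed no sign of having moved, but I did not re-measure the box, tray, books and weight at the end.

**What disagreed:**
- The network's first position for the drift was about 5 mm off the circle fit; I used the fit.
- The hole's position along jig y was uncertain by about 1–2 mm, so I corrected it by force during the insertion.
- While pressed, the tool drifted about 2 mm sideways on the knob, with up to 5 N of side force.
- The two larger look-alike drifts stood on their points in the first pictures and toppled by themselves. The arm never touched them.

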